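# Clamp a length bar in the screw clamp of a calibration bench

### The job

Slide the aluminium length bar along its channel until its far end is fully home against the steel stop of the blue clamp. Then turn the red crank handle clockwise (seen from above) until you feel the pad meet the bar, and snug it up by about a sixth of a turn more, no tighter, so that the bar is held home by the pad. Let go of everything and leave the other things on the bench where they are.

Things in the scene. Friction and masses are not known exactly. Their poses are not given: they have to be found in the camera images.
- base: dark grey clamp base, fixed, 170 x 66 x 20 mm (150 mm wide under the bridge). Origin on the table straight below the screw axis; x runs along the channel to the stop, z up. On its top (z 20 mm) a channel 33 mm wide lies between two dark rails 8 mm high (x -60 to +55 mm); the face of the steel stop (50 mm wide, top at z 42 mm) is at x = +60 mm.
- bridge: blue bridge fixed over the base, origin and axes as base: posts 26 x 18 mm at y = -62 and +62 mm; beam 142 mm along y, 34 mm wide, z 120 to 145 mm. It carries the crank on top and below it the screw with a sprung round black pad (28 mm across). The pad starts 10 to 34 mm above the bar; that height differs each time and is not measured.
- axis_top (a point): point on the vertical screw axis at the mid-height of the red handle (z 191 mm), centre of the handle's circle. Feel: the screw stays where it is left; it turns with about 7 N at the handle (with less left on it when you stop), and once the pad meets the bar with about 3 N more, then 1.6 N more per radian.
- handle (a point): middle of the upright red handle of the crank: a freely revolving round sleeve 18 mm in diameter, 50 mm long (25 mm above and below this point), 50 mm from the screw axis. The steel crank arm passes just below it, its top 26 mm below this point; above it all is free.
- crank (a joint): crank angle in rad; grows clockwise seen from above, lowering the pad by 30 mm a turn. At 0 the handle stands 100 degrees counter-clockwise of the base's x axis. Starts at 0 to 2.4, can turn to 12.5. The sprung pad presses with 30 N on touching the bar and about 17 N more per further radian; over 85 N spoils the bar.
- bar: aluminium length bar, 160 x 30 x 16 mm, 0.2 kg, lying loose in the channel, along the base's x. Origin at the centre of its underside, x along the bar towards the stop. It starts 15 to 40 mm short of the stop; its free end (orange edge) sticks out of the base.
- bar_mid (a point): centre of the bar, half-way up, 8 mm above its underside.
- bar_near (a point): centre of the bar's free end face (orange), the face to push; 28 mm above the table, and 100 mm from the screw axis when the bar is home.
- bar_far (a point): centre of the bar's other end face, the one that must meet the stop.
- long_case: closed wooden case, 60 x 180 x 40 mm, loose; origin under its centre. Leave alone.
- small_case: closed wooden case, 80 x 110 x 45 mm, loose; origin under its centre. Leave alone.
- caliper: steel caliper with a black slide lying flat, 200 x 65 x 14 mm; origin under its slide. Leave alone.
- wash_bottle: white bottle with a red cap, 60 mm in diameter, 130 mm high; origin under its centre. Leave alone.
- pen_cup: red cup with pens, 72 mm in diameter, 130 mm high; origin under its centre. Leave alone.
- brass_bar: short brass bar, 100 x 25 x 16 mm, loose; origin under its centre. Leave alone.
- screwdriver: screwdriver lying on the table, about 200 mm long. Leave alone.
Mind the look-alikes: they are no part of the job. Several things have the shape of the bar; the one meant has the colours described above.

How it is judged:
On the way, in this order (a step that is already met when the one before it is completed fails the run):
1. the bar's far end is home against the stop (within 2.5 mm) while the pad does not yet press on it (x of bar_far in the frame of base above 0.0575 m and angle between bar's own z axis and vertical below 0.05 rad and contact force between bridge and bar below 2 N), for 0.2 s.
2. the pad presses the bar with 33 to 66 N, the bar still home (x of bar_far in the frame of base above 0.0575 m and angle between bar's own z axis and vertical below 0.05 rad and contact force between bridge and bar between 33 and 66 N), for 0.2 s.
At the end, for the whole second after the job is handed in: The bar lies flat in the channel, its far end within 2.5 mm of the stop, the pad presses it with 33 to 66 N (from a thirtieth to a third of a turn past first touch; a sixth is the middle of it), everything is at rest and released (all of step 2 and linear speed of bar below 0.01 m/s and velocity of joint crank between -0.1 and 0.1 rad/s).
It fails at once if the pad presses the bar with more than 85 N (contact force between bridge and bar above 85 N).
It fails at once if any of the other loose things on the bench is moved by more than 20 mm (distance of any of long_case, small_case, caliper, wash_bottle, pen_cup, brass_bar, screwdriver from where it was at the start of the episode above 0.02 m).
It also fails if it takes over 72 s, if anything falls off the work surface, if the arm or the gripper's body presses on something with over 40 N, if the wrist force passes 120 N, or if a joint passes its speed limit or range.

### The arm

A 6-joint arm with a two-finger parallel gripper is mounted at the origin on the work surface. World frame = base frame: x ahead of the robot, y to its left, z up, the work surface at z = 0. Lengths are in m, angles in rad, forces in N, time in s.
With the tool pointing down it reaches from about 0.35 to 0.85 m from the base axis. Payload 8.1 kg.
Tool frame: the origin (TCP) lies on the centre line of the jaws, within the pads' length; the fingertips stand robot.finger_overhang ahead of it and the grasp point (between the pads) lies 5 mm behind it (robot.finger_overhang is the distance from the TCP to the fingertips, in m); z points along the fingers, y is the direction in which the jaws open and shut (so a half turn about z gives the same grasp; the last joint's range is limited). The gripper opens to 93 mm and grips with 3 to 60 N. Pads are 15 mm wide; open, the fingers measure 128 mm over their backs; the gripper's body (75 mm by 188 mm) begins 65 mm behind the grasp point.
Start: joints at [1.214, 0.13, 1.488, -0, 1.523, -0.085], TCP at [0.161, 0.578, 0.233] pointing down, gripper open.
Joint ranges: [-2.96, 2.96], [-0.89, 2.26], [0.02, 2.5], [-1.34, 4.48], [0, 2.73], [-2.66, 2.66]. Speed limits (rad/s): [2.39, 2.39, 2.79, 3.14, 3.14, 3.14].

### API

Orientations are given as a rotation vector (axis times angle).
In Python, from plant import robot gives the robot as it stands. The module is installed in compiled form; this text tells all that it offers.
- The arm moves only by the tool carry_out, never from a script. Its argument "commands" is a list that holds one entry, the list of rows, each a list of 4 numbers: the shift along the tool's x, y, z in cm, then the turn about the tool's z in degrees. In form: [[[tx, ty, tz, roll], ...]]. A call has 1 to 20 rows; each row shifts and turns the commanded pose from where the row before left it, along the tool's axes as they then stand; what a row does not reach is not made up. A row lasts 1/12 s, in which the tool goes at most 41.7 mm and 7.16 degrees, less where a joint would pass 70% of its speed; a pose out of reach is approached as far as the arm can. A call is refused whole if a number of a shift passes 4.17 or a number of a turn 7.16, either way. A call with a gripper value outside its range is refused whole. "claw" is the finger opening in cm, from 0 to 9.3, set as the call begins (left out, the last holds). The fingers move at their own pace and stop on an object; "grip_force" is the grip in N (left out, the last holds). Time passes only in rows, so rows that do not move let the fingers close. It gives the time, the measured TCP pose, the force and the opening at its end, in the units of the state.
- robot.read_state(): the state, without advancing time (a new reading comes with each control period).
- robot.read_camera(name): name is "scene" or "top"; returns the picture (420x560x3 uint8, red, green, blue); there is no depth.
- robot.camera_params(name): a dict with "mtx" (3x3 intrinsics, pixels), "dist_coeffs" ([k1, k2, p1, p2, k3] as OpenCV has them; the pictures are not rectified), "R" (3x3) and "t" (3): a world point X has camera coordinates R X + t. Camera axes: x right, y down, z forward; pixel columns grow to the right and rows downward; lengths in m; the calibration is good to about 2 mm. A picture is of the moment at which its call begins. camera_params takes no time and is no camera call.
- robot.close_job(): hands the job in, once; it reports no verdict.
The state is a dict: "t": time; "q": joint angles; "dq": joint speeds; "joint_torque": joint torques, N m; "tool_pos": TCP position; "orientation": TCP orientation; "force": force on the tool from outside, world axes, zero at the start; "wrist_torque": the same for the moment, N m; "opening": finger opening in m.
Only numpy, scipy, OpenCV 4.12 (cv2) and the standard library are available. Lean on these libraries where they do the work, as an engineer would, in place of code of your own. Each camera call takes 0.05 s, during which the arm holds its last target.

## Working session

There is one attempt and no reset: what is moved stays moved. The work goes in short steps, Python scripts to look and compute and a tool call to move; the robot and the scene stay as the last step left them, time stands still between calls to the robot, and variables do not carry over. Pictures are saved under pics/ and viewed, and the job is handed in when it is done.

Besides the shell and the picture viewer there is one more tool, called after ">>>" by a JSON object that holds its "api" and its "payload", one argument or row to a line. carry_out: Moves the arm, as the interface text tells. Its arguments: {"type":"object","properties":{"commands":{"type":"array","items":{"type":"array","items":{"type":"array","items":{"type":"number"}}}},"claw":{"type":"number"},"grip_force":{"type":"number"}},"required":["commands"]}

```bash
mkdir -p pics; python3 - <<'E'
from plant import robot
import cv2
s=robot.read_state();print(s, robot.finger_overhang)
for n in("scene","top"):
    im=robot.read_camera(n);cv2.imwrite(f"pics/{n}0.png",im[:,:,::-1])
    p=robot.camera_params(n);print(n,p)
E
```

```text
{'t': 0.0, 'q': array([ 1.21361848e+00,  1.31130246e-01,  1.48925821e+00, -1.56165542e-05,
        1.52299418e+00, -8.54086774e-02]), 'dq': array([-0.0005029 , -0.00013166, -0.00063717,  0.00086876, -0.00057605,
       -0.0012633 ]), 'joint_torque': array([ 1.57882510e-03, -5.59817863e+01, -4.91778553e+01,  7.69074541e-02,
        3.42789735e-02, -6.83299118e-05]), 'tool_pos': array([0.16086359, 0.57748038, 0.23161746]), 'orientation': array([-4.25528975e-01, -3.11225788e+00,  2.74818119e-03]), 'force': array([-0.16400295,  0.10365765, -0.08446123]), 'wrist_torque': array([-0.02492327, -0.01130195,  0.01233954]), 'opening': 0.09318675198731705} 0.014
scene {'mtx': array([[417.62182908,   0.        , 281.86811384],
       [  0.        , 417.62182908, 208.69315804],
       [  0.        ,   0.        ,   1.        ]]), 'dist_coeffs': array([-0.11943943,  0.        ,  0.        ,  0.        ,  0.        ]), 'R': array([[-0.83084869,  0.5564963 , -0.00152264],
       [ 0.4453285 ,  0.66322944, -0.60150581],
       [-0.3337259 , -0.50043839, -0.79886697]]), 't': array([ 0.44056465, -0.22510977,  1.59038635])}
top {'mtx': array([[509.03029698,   0.        , 286.74649283],
       [  0.        , 509.03029698, 212.99079372],
       [  0.        ,   0.        ,   1.        ]]), 'dist_coeffs': array([-0.14456777,  0.        ,  0.        ,  0.        ,  0.        ]), 'R': array([[ 0.00746532, -0.99996135,  0.00464493],
       [-0.98045185, -0.00823284, -0.19658683],
       [ 0.19661747, -0.00308654, -0.98047542]]), 't': array([0.08421941, 0.61569918, 1.52676283])}
```

View pics/scene0.png

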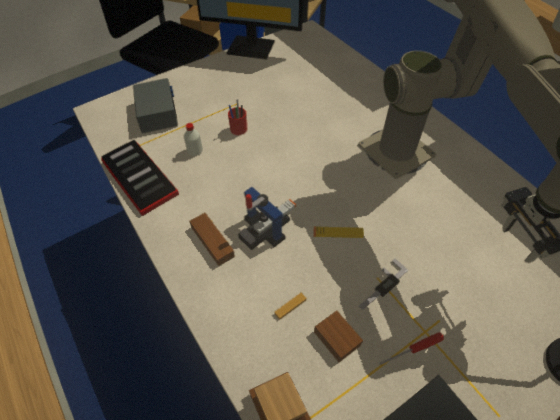

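View pics/top0.png

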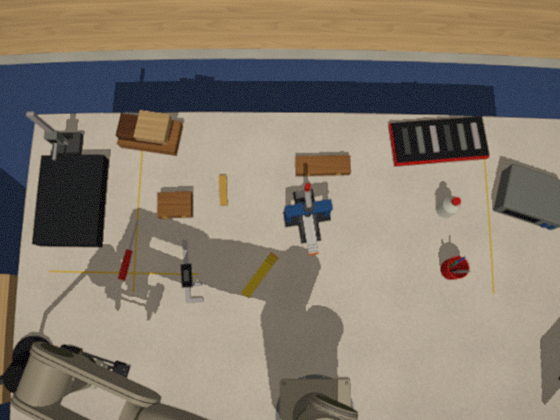

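Both views show the blue clamp (top: about 308,210; scene: about 268,215). The bar's orange end faces the robot (top: about 313,252), and the red handle is at top (308,186). I'll enlarge both.

```bash
python3 - <<'E'
import cv2
a=cv2.imread("pics/top0.png")[145:265,265:365];cv2.imwrite("pics/topc.png",cv2.resize(a,None,fx=5,fy=5,interpolation=cv2.INTER_CUBIC))
a=cv2.imread("pics/scene0.png")[175:255,225:315];cv2.imwrite("pics/scenec.png",cv2.resize(a,None,fx=7,fy=7,interpolation=cv2.INTER_CUBIC))
E
```

```text
(no output)
```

View pics/topc.png

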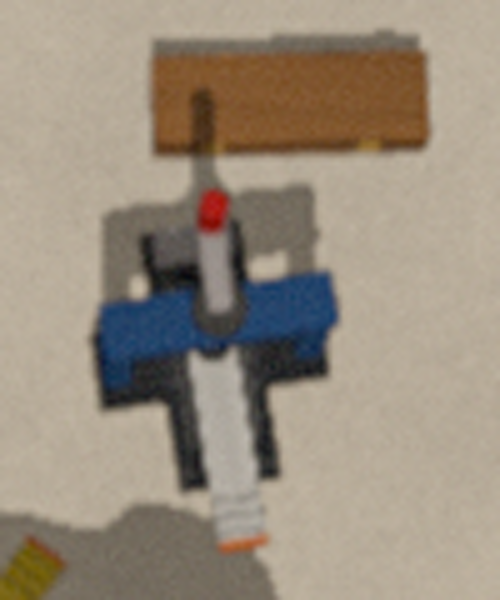

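View pics/scenec.png

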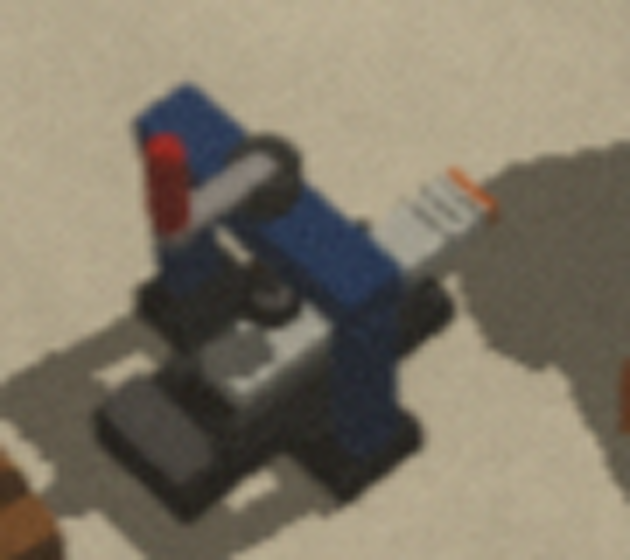

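```bash
cat > h.py <<'E'
from plant import robot
import numpy as np, cv2
from scipy.optimize import least_squares
P={n:robot.camera_params(n) for n in("scene","top")}
def proj(n,X):
    p=P[n];return cv2.projectPoints(np.array(X,float).reshape(-1,3),cv2.Rodrigues(p["R"])[0],p["t"],p["mtx"],p["dist_coeffs"])[0][:,0]
def tow(b,X):
    X=np.array(X,float).reshape(-1,3);c,s=np.cos(b[2]),np.sin(b[2])
    return np.c_[b[0]+c*X[:,0]-s*X[:,1],b[1]+s*X[:,0]+c*X[:,1],X[:,2]]
def box(x0,x1,y0,y1,z0,z1):
    v=np.array([[x,y,z] for x in(x0,x1) for y in(y0,y1) for z in(z0,z1)])
    e=[(i,j) for i in range(8) for j in range(i) if bin(i^j).count("1")==1]
    return v,e
def overlay(n,src,dst,b,near,ang,roi,f):
    im=cv2.imread(src);x0,y0,x1,y1=roi
    a=cv2.resize(im[y0:y1,x0:x1],None,fx=f,fy=f,interpolation=cv2.INTER_CUBIC)
    L=[(box(-.017,.017,-.071,.071,.12,.145),(255,255,0)),(box(near,near+.16,-.015,.015,.02,.036),(0,255,0)),(box(.06,.075,-.025,.025,.02,.042),(255,0,255)),(box(-.06,.055,-.0245,.0245,.02,.028),(0,255,255))]
    h=np.deg2rad(100)-ang;hx,hy=.05*np.cos(h),.05*np.sin(h)
    L.append((box(hx-.002,hx+.002,hy-.002,hy+.002,.166,.216),(255,255,255)))
    for (v,e),c in L:
        q=(proj(n,tow(b,v))-[x0,y0]+.5)*f-.5
        for i,j in e: cv2.line(a,tuple(int(k) for k in q[i]),tuple(int(k) for k in q[j]),c,1,cv2.LINE_AA)
    cv2.imwrite(dst,a)
E
python3 - <<'E'
from h import *
T=lambda u,v:((u+.5)/5-.5+265,(v+.5)/5-.5+145)
S=lambda u,v:((u+.5)/7-.5+225,(v+.5)/7-.5+175)
F=[("top",T(101,307),(.017,.071,.145)),("top",T(331,272),(.017,-.071,.145)),
("scene",S(135,122),(.017,-.071,.145)),("scene",S(185,84),(-.017,-.071,.145)),("scene",S(402,270),(-.017,.071,.145)),("scene",S(345,305),(.017,.071,.145))]
B=[("top",T(219,543),.015),("top",T(268,537),-.015),("scene",S(452,170),-.015),("scene",S(497,213),.015)]
H=[("top",T(214,198),.216),("scene",S(165,140),.216),("scene",S(172,228),.166)]
def r(p):
    o=[proj(n,tow(p[:3],X))[0]-u for n,u,X in F]
    o+=[proj(n,tow(p[:3],(p[3],y,.036)))[0]-u for n,u,y in B]
    h=np.deg2rad(100)-p[4]
    o+=[proj(n,tow(p[:3],(.05*np.cos(h),.05*np.sin(h),z)))[0]-u for n,u,z in H]
    return np.ravel(o)
s=least_squares(r,[.6,0,0.1,-.12,1.5],loss="soft_l1");print(s.x,np.round(r(s.x).reshape(-1,2),1).tolist())
b=s.x
np.save("fit.npy",b)
overlay("top","pics/top0.png","pics/ot.png",b[:3],b[3],b[4],(265,145,365,265),5)
overlay("scene","pics/scene0.png","pics/os.png",b[:3],b[3],b[4],(225,175,315,255),7)
E
```

```text
[ 0.61683474  0.02514422  0.1555539  -0.12467575  1.76998292] [[-0.9, -1.1], [0.4, -1.0], [-0.7, -0.7], [0.6, -1.0], [0.7, -0.6], [0.3, 0.8], [-0.1, 0.4], [-0.4, 0.1], [-0.3, 0.3], [-0.5, -0.6], [-0.1, 0.5], [-0.2, 0.9], [-0.0, -0.9]]
```

View pics/ot.png

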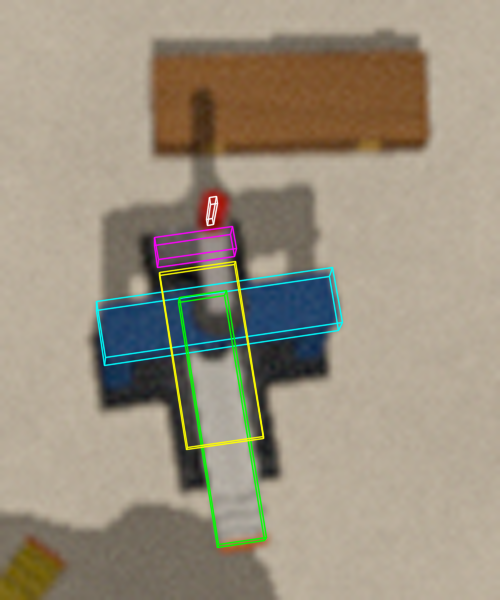

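View pics/os.png

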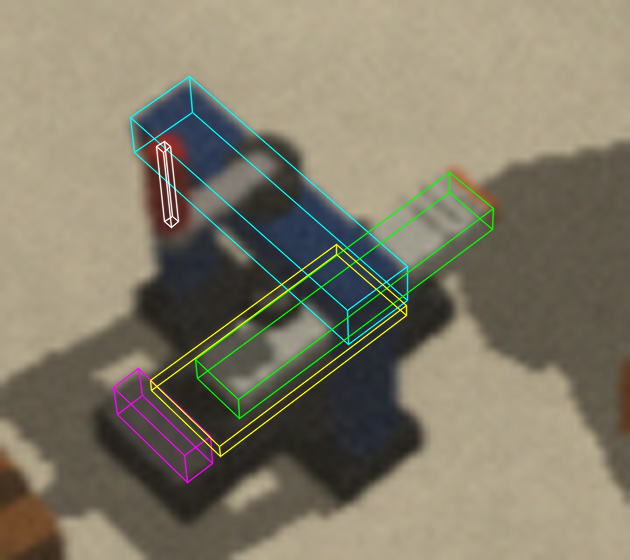

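The fit puts the screw axis at about (0.617, 0.025) with yaw 8.9°. The bar is about 25 mm short of the stop and the crank is at about 1.77 rad. The bar-shaped candidates are:
- top (313,252): silver with an orange end, lying in the clamp channel. It fits the description, and the crop confirms it.
- top (260,274): yellow.
- top (223,190): brass.

Next I'll close the claw and align the tool with the channel.

>>> {"api": "carry_out", "payload": {
  "commands": [
    [[0,0,0,-6.1],[0,0,0,-6.1],[0,0,0,-6.1],[0,0,0,-6.2],[0,0,0,0],[0,0,0,0]]
  ],
  "claw": 0,
  "grip_force": 30
}}

```text
t: 0.6
tool_pos: [0.161, 0.5778, 0.2322]
orientation: [0.239, -3.132, 0.001]
force: [0.1, 0.1, 0.7]
opening: 0.0574
```

```bash
cat >> h.py <<'E'
def base(): return np.load("fit.npy")
def st():
    s=robot.read_state();R=cv2.Rodrigues(s["orientation"])[0];b=base()
    c,sn=np.cos(b[2]),np.sin(b[2]);d=s["tool_pos"]-[b[0],b[1],0]
    print("t",round(s["t"],2),"tcp",s["tool_pos"].round(4),"inbase mm",np.round([1e3*(c*d[0]+sn*d[1]),1e3*(-sn*d[0]+c*d[1])],1),"yaw-err deg",round(float(np.rad2deg(np.arctan2(R[1,0],R[0,0])-b[2])),2),"F",s["force"].round(1),"open",round(s["opening"],4))
    return s,R
def need(xb,yb,z):
    s,R=st();X=tow(base()[:3],(xb,yb,z))[0]
    print("tool shift cm",(R.T@(X-s["tool_pos"])*100).round(2))
E
python3 -c "
from h import *
need(-.16,0,.2)"
```

```text
t 0.6 tcp [0.161  0.5778 0.2322] inbase mm [-364.7  616.6] yaw-err deg -180.18 F [0.1 0.1 0.7] open 0.0574
tool shift cm [-20.67 -61.59   3.25]
```

>>> {"api": "carry_out", "payload": {
  "commands": [
    [[-1.03,-3.08,0.16,0],[-1.03,-3.08,0.16,0],[-1.03,-3.08,0.16,0],[-1.03,-3.08,0.16,0],[-1.03,-3.08,0.16,0],[-1.03,-3.08,0.16,0],[-1.03,-3.08,0.16,0],[-1.03,-3.08,0.16,0],[-1.03,-3.08,0.16,0],[-1.03,-3.08,0.16,0],[-1.03,-3.08,0.16,0],[-1.03,-3.08,0.16,0],[-1.03,-3.08,0.16,0],[-1.03,-3.08,0.16,0],[-1.03,-3.08,0.16,0],[-1.03,-3.08,0.16,0],[-1.03,-3.08,0.16,0],[-1.03,-3.08,0.16,0],[-1.03,-3.08,0.16,0],[-1.03,-3.08,0.16,0]]
  ]
}}

```text
t: 2.27
tool_pos: [0.4606, -0.0002, 0.2006]
orientation: [-0.237, 3.132, 0.0]
force: [0.1, 1.1, -0.7]
opening: 0.0005
```

```bash
python3 -c "
from h import *
need(-.16,0,.033)
for n in('top','scene'): cv2.imwrite(f'pics/{n}1.png',robot.read_camera(n)[:,:,::-1])
a=cv2.imread('pics/scene1.png')[155:275,215:365]; b=cv2.imread('pics/top1.png')[145:305,225:375]
cv2.imwrite('pics/s1c.png',cv2.resize(a,None,fx=5,fy=5,interpolation=2));cv2.imwrite('pics/t1c.png',cv2.resize(b,None,fx=3.7,fy=3.7,interpolation=2))
"
```

```text
t 2.27 tcp [ 4.606e-01 -2.000e-04  2.006e-01] inbase mm [-158.3   -0.9] yaw-err deg -180.24 F [ 0.1  1.1 -0.7] open 0.0005
tool shift cm [ 0.18  0.09 16.76]
```

View pics/s1c.png

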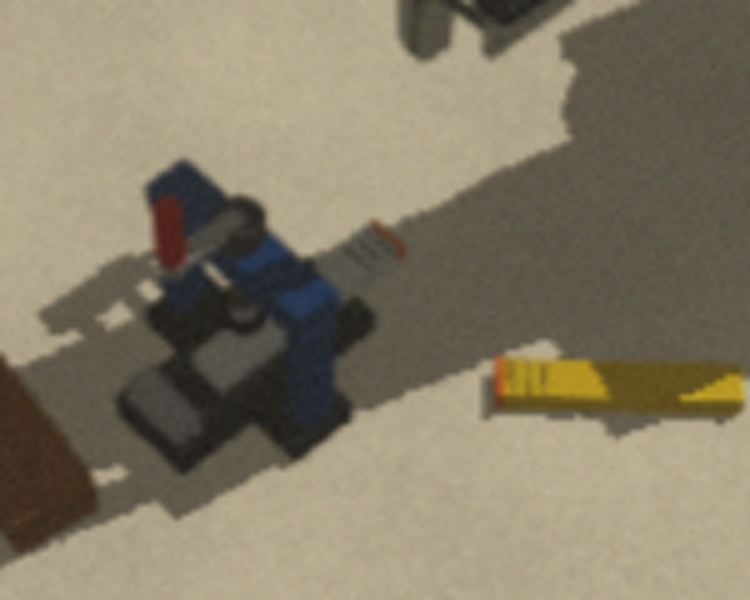

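View pics/t1c.png

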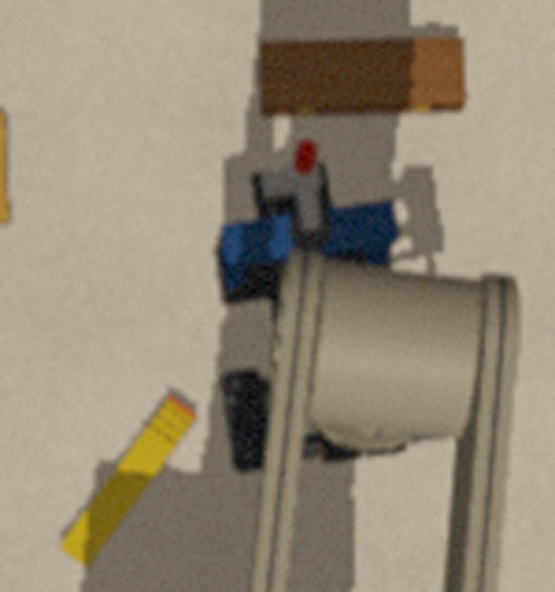

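>>> {"api": "carry_out", "payload": {
  "commands": [
    [[0,0.1,2.4,0],[0,0,2.4,0],[0,0,2.4,0],[0,0,2.4,0],[0,0,2.4,0],[0,0,2.4,0],[0,0,1.6,0],[0,0,0.7,0],[0,0,0,0],[0,0,0,0]]
  ]
}}

```text
t: 3.2
tool_pos: [0.4601, 0.0027, 0.0341]
orientation: [0.243, -3.132, -0.0]
force: [-0.2, -0.3, -0.1]
opening: 0.0006
```

```bash
python3 -c "
from h import *
st()
cv2.imwrite('pics/scene2.png',robot.read_camera('scene')[:,:,::-1])
a=cv2.imread('pics/scene2.png')[155:275,215:365]
cv2.imwrite('pics/s2c.png',cv2.resize(a,None,fx=5,fy=5,interpolation=2))
"
```

```text
t 3.2 tcp [0.4601 0.0027 0.0341] inbase mm [-158.3    2.1] yaw-err deg -180.05 F [-0.2 -0.3 -0.1] open 0.0006
```

View pics/s2c.png

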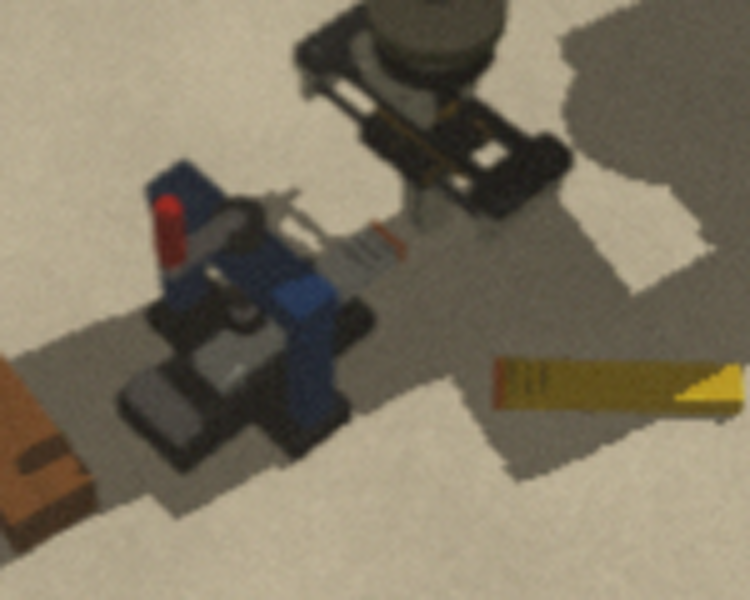

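>>> {"api": "carry_out", "payload": {
  "commands": [
    [[-0.5,-0.1,0,0],[-0.5,-0.1,0,0],[-0.5,0,0,0],[-0.4,0,0,0],[-0.4,0,0,0],[-0.4,0,0,0],[-0.3,0,0,0],[-0.3,0,0,0],[-0.3,0,0,0],[-0.3,0,0,0]]
  ]
}}

```text
t: 4.08
tool_pos: [0.4989, 0.0065, 0.0335]
orientation: [0.244, -3.132, -0.0]
force: [-1.2, 0.0, 0.7]
opening: 0.0001
```

>>> {"api": "carry_out", "payload": {
  "commands": [
    [[-0.2,0,0,0],[-0.2,0,0,0],[-0.2,0,0,0]]
  ]
}}

```text
t: 4.33
tool_pos: [0.5049, 0.0074, 0.0335]
orientation: [0.245, -3.132, -0.0]
force: [-1.1, 0.5, -0.5]
opening: 0.0007
```

>>> {"api": "carry_out", "payload": {
  "commands": [
    [[-0.15,0,0,0],[-0.1,0,0,0]]
  ]
}}

```text
t: 4.5
tool_pos: [0.5074, 0.0078, 0.0336]
orientation: [-0.244, 3.132, 0.0]
force: [-0.6, -0.1, -0.3]
opening: 0.0005
```

>>> {"api": "carry_out", "payload": {
  "commands": [
    [[-0.1,0,0,0],[-0.1,0,0,0]]
  ]
}}

```text
t: 4.67
tool_pos: [0.5092, 0.0081, 0.0336]
orientation: [0.244, -3.132, 0.0]
force: [-1.2, 0.3, -1.5]
opening: 0.0007
```

>>> {"api": "carry_out", "payload": {
  "commands": [
    [[-0.1,0,0,0],[-0.1,0,0,0]]
  ]
}}

```text
t: 4.83
tool_pos: [0.511, 0.0084, 0.0336]
orientation: [0.245, -3.132, 0.0]
force: [-7.9, -1.8, 6.7]
opening: 0.0005
```

>>> {"api": "carry_out", "payload": {
  "commands": [
    [[-0.1,0,0,0],[0,0,0,0],[0,0,0,0]]
  ]
}}

```text
t: 5.08
tool_pos: [0.511, 0.0084, 0.0336]
orientation: [0.244, -3.129, 0.0]
force: [-7.4, -0.9, 6.5]
opening: 0.0002
```

```bash
python3 -c "
from h import *
st()
cv2.imwrite('pics/scene3.png',robot.read_camera('scene')[:,:,::-1])
b=base()
overlay('scene','pics/scene3.png','pics/s3c.png',b[:3],-.1,b[4],(225,165,315,255),6)
a=cv2.imread('pics/scene3.png')[165:255,225:315]
cv2.imwrite('pics/s3d.png',cv2.resize(a,None,fx=6,fy=6,interpolation=2))
"
```

```text
t 5.08 tcp [0.511  0.0084 0.0336] inbase mm [-1.071e+02 -1.000e-01] yaw-err deg -179.98 F [-7.4 -0.9  6.5] open 0.0002
```

View pics/s3c.png

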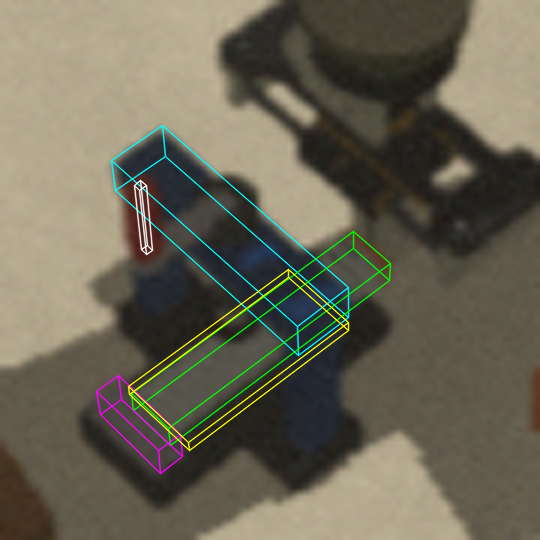

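View pics/s3d.png

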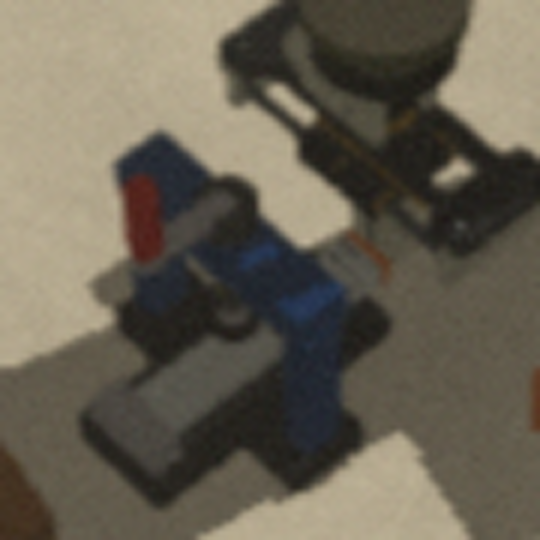

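>>> {"api": "carry_out", "payload": {
  "commands": [
    [[-0.15,0,0,0],[0,0,0,0],[0,0,0,0]]
  ]
}}

```text
t: 5.38
tool_pos: [0.5111, 0.0084, 0.0334]
orientation: [0.244, -3.126, 0.0]
force: [-14.9, -2.2, 13.2]
opening: 0.0004
```

>>> {"api": "carry_out", "payload": {
  "commands": [
    [[0.15,0,0,0],[0.15,0,0,0],[0.3,0,0,0],[0.6,0,0,0],[1,0,0,0],[1,0,0,0],[1,0,-2,0],[0,0,-4,0],[0,0,-4,0],[0,0,-4,0],[0,0,-4,0],[0,0,-4,0],[0,0,0,0]]
  ],
  "claw": 0
}}

```text
t: 6.47
tool_pos: [0.4758, 0.0019, 0.2634]
orientation: [-0.244, 3.118, -0.004]
force: [1.5, -0.4, 1.5]
opening: 0.0002
```

```bash
python3 -c "
from h import *
b=base();h=np.deg2rad(100)-b[4];print('handle base mm',50*np.cos(h),50*np.sin(h))
need(.05*np.cos(h),.05*np.sin(h),.25)
cv2.imwrite('pics/scene4.png',robot.read_camera('scene')[:,:,::-1])
a=cv2.imread('pics/scene4.png')[165:255,225:315]
cv2.imwrite('pics/s4d.png',cv2.resize(a,None,fx=6,fy=6,interpolation=2))
for z in (.036,.046,.056,.066,.076): print(z,(proj('scene',tow(b[:3],(0,0,z)))[0]-[225,165]+.5)*6-.5)
"
```

```text
handle base mm 49.9848056901391 -1.2325583633393395
t 6.47 tcp [0.4758 0.0019 0.2634] inbase mm [-143.    -1.1] yaw-err deg -179.98 F [ 1.5 -0.4  1.5] open 0.0002
tool shift cm [-1.927e+01 -1.000e-02  1.600e+00]
0.036 [235.55911956 347.8431992 ]
0.046 [234.88030908 337.0587416 ]
0.056 [234.19378278 326.14353875]
0.066 [233.49941835 315.09535061]
0.076 [232.79709115 303.91188958]
```

View pics/s4d.png

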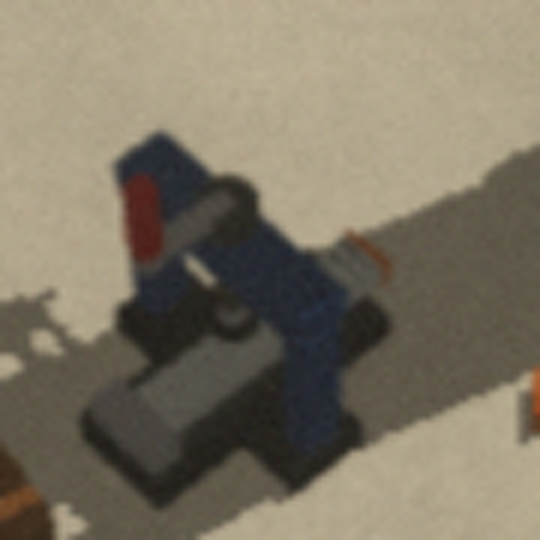

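```bash
python3 -c "
from h import *
b=base();t=np.linspace(0,6.28,60)
for z in (.036,.046,.056,.066,.076):
  q=(proj('scene',tow(b[:3],np.c_[.014*np.cos(t),.014*np.sin(t),0*t+z]))-[225,165]+.5)*6-.5; print(z,q.min(0).round(),q.max(0).round())
a=cv2.imread('pics/scene4.png')[205:230,250:280]
a=cv2.convertScaleAbs(a,alpha=2)
cv2.imwrite('pics/s4e.png',cv2.resize(a,None,fx=18,fy=18,interpolation=2))
"
```

```text
0.036 [209. 327.] [262. 369.]
0.046 [209. 316.] [261. 359.]
0.056 [208. 305.] [261. 348.]
0.066 [207. 294.] [260. 337.]
0.076 [206. 282.] [260. 326.]
```

View pics/s4e.png

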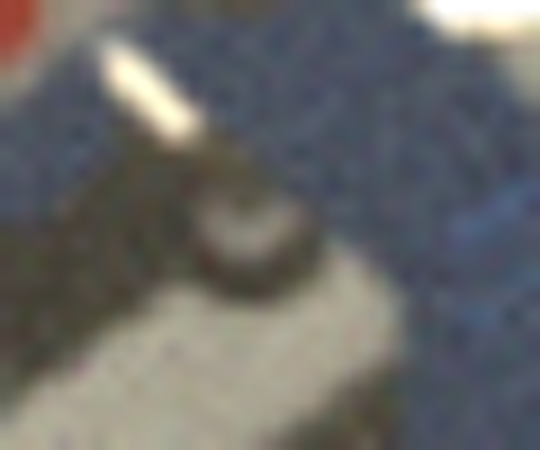

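>>> {"api": "carry_out", "payload": {
  "commands": [
    [[-1.6,0,0,0],[-1.6,0,0,0],[-1.6,0,0,0],[-1.6,0,0,0],[-1.6,0,0,0],[-1.6,0,0,0],[-1.6,0,0,0],[-1.6,0,0,0],[-1.6,0,0,0],[-1.6,0,0,0],[-1.6,0,0,0],[-1.2,0,0,0],[-0.5,0,0,0],[0,0,0,0],[0,0,0,0]]
  ],
  "claw": 5
}}

```text
t: 7.77
tool_pos: [0.6622, 0.0322, 0.2525]
orientation: [0.244, -3.13, -0.0]
force: [0.1, -0.0, -0.4]
opening: 0.0501
```

```bash
python3 -c "
from h import *
need(.05,-.0012,.19)
for n in('top','scene'): cv2.imwrite(f'pics/{n}5.png',robot.read_camera(n)[:,:,::-1])
a=cv2.imread('pics/scene5.png')[135:255,205:325]
cv2.imwrite('pics/s5.png',cv2.resize(a,None,fx=5,fy=5,interpolation=2))
"
```

```text
t 7.77 tcp [0.6622 0.0322 0.2525] inbase mm [45.9 -0.1] yaw-err deg -179.98 F [ 0.1 -0.  -0.4] open 0.0501
tool shift cm [-0.42 -0.11  6.25]
```

View pics/s5.png

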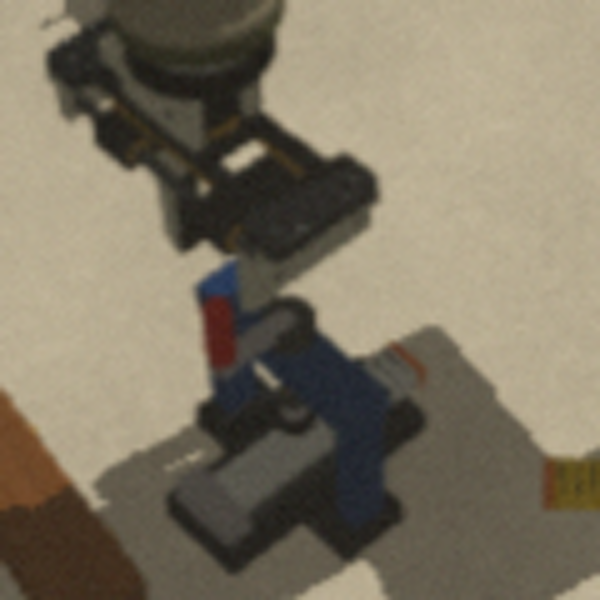

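>>> {"api": "carry_out", "payload": {
  "commands": [
    [[-0.4,-0.1,0,0],[0,0,1,0],[0,0,1,0],[0,0,1,0],[0,0,1,0],[0,0,1,0],[0,0,1,0],[0,0,0.2,0],[0,0,0,0],[0,0,0,0]]
  ]
}}

```text
t: 8.7
tool_pos: [0.667, 0.0319, 0.1917]
orientation: [0.245, -3.132, 0.0]
force: [-0.1, 0.2, 0.8]
opening: 0.0499
```

>>> {"api": "carry_out", "payload": {
  "commands": [
    [[0,0,0,0],[0,0,0,0],[0,0,0,0],[0,0,0,0],[0,0,0,0],[0,0,0,0],[0,0,0,0],[0,0,0,0]]
  ],
  "claw": 0,
  "grip_force": 40
}}

```text
t: 9.37
tool_pos: [0.667, 0.0321, 0.1919]
orientation: [-0.245, 3.132, 0.0]
force: [-0.5, 1.8, 2.0]
opening: 0.0172
```

```bash
python3 -c "
from h import *
st()
for n in('top','scene'): cv2.imwrite(f'pics/{n}6.png',robot.read_camera(n)[:,:,::-1])
a=cv2.imread('pics/scene6.png')[135:255,205:325]
cv2.imwrite('pics/s6.png',cv2.resize(a,None,fx=5,fy=5,interpolation=2))
"
```

```text
t 9.37 tcp [0.667  0.0321 0.1919] inbase mm [50.6 -0.9] yaw-err deg -179.98 F [-0.5  1.8  2. ] open 0.0172
```

View pics/s6.png

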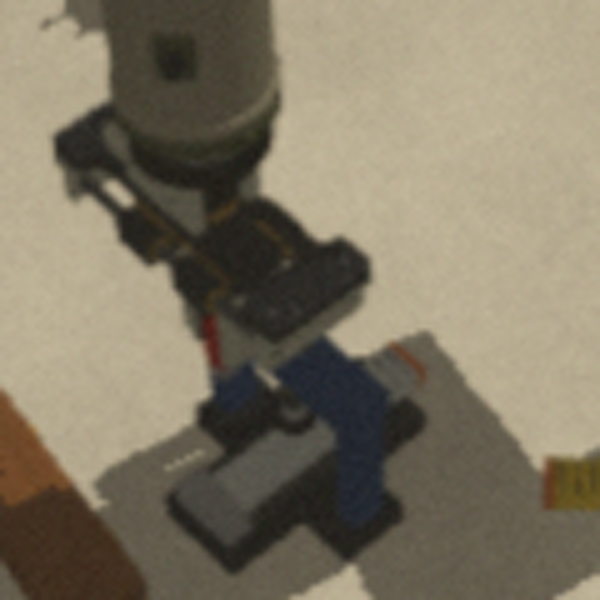

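>>> {"api": "carry_out", "payload": {
  "commands": [
    [[0.09,-0.87,0,0],[0.24,-0.84,0,0],[0.38,-0.78,0,0],[0.51,-0.71,0,0]]
  ]
}}

```text
t: 9.8
tool_pos: [0.6599, -0.0003, 0.1918]
orientation: [-0.246, 3.132, 0.004]
force: [-1.3, 9.1, 1.5]
opening: 0.0173
```

```bash
cat >> h.py <<'E'
def cr():
    s,R=st();b=base();c,sn=np.cos(b[2]),np.sin(b[2]);d=s["tool_pos"]-[b[0],b[1],0]
    p=np.array([c*d[0]+sn*d[1],-sn*d[0]+c*d[1]]);F=s["force"];f=np.array([c*F[0]+sn*F[1],-sn*F[0]+c*F[1]])
    ph=np.arctan2(p[1],p[0]);r=np.array([np.cos(ph),np.sin(ph)]);cw=np.array([r[1],-r[0]])
    print("r mm",round(np.hypot(*p)*1e3,1),"phi deg",round(np.rad2deg(ph),1),"Frad",round(f@r,1),"Fresist",round(-f@cw,1))
E
python3 -c "
from h import *
cr()"
```

```text
t 9.8 tcp [ 6.599e-01 -3.000e-04  1.918e-01] inbase mm [ 38.6 -31.8] yaw-err deg -179.92 F [-1.3  9.1  1.5] open 0.0173
r mm 50.0 phi deg -39.5 Frad -5.8 Fresist 7.1
```

>>> {"api": "carry_out", "payload": {
  "commands": [
    [[0.63,-0.61,0,0],[0.72,-0.49,0,0],[0.8,-0.35,0,0],[0.85,-0.21,0,0],[0.87,-0.06,0,0]]
  ]
}}

```text
t: 10.22
tool_pos: [0.6249, -0.0234, 0.1919]
orientation: [-0.246, 3.129, 0.003]
force: [4.5, 9.7, -1.7]
opening: 0.0173
```

```bash
python3 -c "
from h import *
cr()"
```

```text
t 10.22 tcp [ 0.6249 -0.0234  0.1919] inbase mm [  0.5 -49.2] yaw-err deg -179.94 F [ 4.5  9.7 -1.7] open 0.0173
r mm 49.2 phi deg -89.4 Frad -8.8 Fresist 6.1
```

>>> {"api": "carry_out", "payload": {
  "commands": [
    [[0.87,0.09,0,0],[0.84,0.24,0,0],[0.78,0.38,0,0],[0.71,0.51,0,0]]
  ]
}}

```text
t: 10.55
tool_pos: [0.592, -0.0171, 0.1919]
orientation: [-0.244, 3.128, 0.001]
force: [10.3, 4.6, -5.3]
opening: 0.0177
```

```bash
python3 -c "
from h import *
cr()"
```

```text
t 10.55 tcp [ 0.592  -0.0171  0.1919] inbase mm [-31.1 -37.9] yaw-err deg -179.98 F [10.3  4.6 -5.3] open 0.0177
r mm 49.0 phi deg -129.4 Frad -9.1 Fresist 6.5
```

>>> {"api": "carry_out", "payload": {
  "commands": [
    [[0.55,0.71,0,0],[0.49,0.72,0,0],[0.35,0.8,0,0]]
  ]
}}

```text
t: 10.8
tool_pos: [0.5741, 0.001, 0.1919]
orientation: [-0.243, 3.13, -0.004]
force: [4.3, -5.1, -1.7]
opening: 0.0171
```

```bash
python3 -c "
from h import *
cr()"
```

```text
t 10.8 tcp [0.5741 0.001  0.1919] inbase mm [-45.9 -17.3] yaw-err deg -180.04 F [ 4.3 -5.1 -1.7] open 0.0171
r mm 49.1 phi deg -159.4 Frad -1.3 Fresist 6.6
```

>>> {"api": "carry_out", "payload": {
  "commands": [
    [[0.21,0.85,0,0],[0.06,0.87,0,0],[-0.09,0.87,0,0]]
  ]
}}

```text
t: 11.05
tool_pos: [0.5674, 0.0259, 0.1919]
orientation: [0.242, -3.132, 0.005]
force: [-2.1, -6.4, 1.6]
opening: 0.0172
```

```bash
python3 -c "
from h import *
cr()"
```

```text
t 11.05 tcp [0.5674 0.0259 0.1919] inbase mm [-48.7   8.4] yaw-err deg -180.06 F [-2.1 -6.4  1.6] open 0.0172
r mm 49.4 phi deg 170.2 Frad 2.0 Fresist 6.4
```

>>> {"api": "carry_out", "payload": {
  "commands": [
    [[-0.24,0.84,0,0],[-0.38,0.78,0,0],[-0.51,0.71,0,0]]
  ]
}}

```text
t: 11.3
tool_pos: [0.5742, 0.0515, 0.1918]
orientation: [0.243, -3.129, 0.003]
force: [-5.6, -3.8, 5.5]
opening: 0.0175
```

```bash
python3 -c "
from h import *
cr()"
```

```text
t 11.3 tcp [0.5742 0.0515 0.1918] inbase mm [-38.1  32.6] yaw-err deg -180.02 F [-5.6 -3.8  5.5] open 0.0175
r mm 50.1 phi deg 139.4 Frad 2.8 Fresist 6.2
```

>>> {"api": "carry_out", "payload": {
  "commands": [
    [[-0.63,0.61,0,0],[-0.72,0.49,0,0]]
  ]
}}

```text
t: 11.47
tool_pos: [0.5858, 0.0651, 0.1918]
orientation: [0.244, -3.129, 0.001]
force: [-7.1, -2.0, 5.7]
opening: 0.0168
```

```bash
python3 -c "
from h import *
cr()"
```

```text
t 11.47 tcp [0.5858 0.0651 0.1918] inbase mm [-24.5  44.3] yaw-err deg -180.0 F [-7.1 -2.   5.7] open 0.0168
r mm 50.6 phi deg 118.9 Frad 2.8 Fresist 6.8
```

>>> {"api": "carry_out", "payload": {
  "commands": [
    [[-0.8,0.35,0,0],[-0.85,0.21,0,0]]
  ]
}}

```text
t: 11.63
tool_pos: [0.6014, 0.0737, 0.1918]
orientation: [0.245, -3.129, 0.0]
force: [-7.3, 0.3, 5.2]
opening: 0.0178
```

```bash
python3 -c "
from h import *
cr()"
```

```text
t 11.63 tcp [0.6014 0.0737 0.1918] inbase mm [-7.7 50.4] yaw-err deg -179.97 F [-7.3  0.3  5.2] open 0.0178
r mm 51.0 phi deg 98.7 Frad 2.5 Fresist 6.9
```

>>> {"api": "carry_out", "payload": {
  "commands": [
    [[-0.87,0.06,0,0],[-0.87,-0.09,0,0]]
  ]
}}

```text
t: 11.8
tool_pos: [0.6189, 0.0764, 0.1918]
orientation: [0.245, -3.13, -0.001]
force: [-6.8, 0.6, 4.2]
opening: 0.0175
```

```bash
python3 -c "
from h import *
cr()"
```

```text
t 11.8 tcp [0.6189 0.0764 0.1918] inbase mm [10.  50.3] yaw-err deg -179.95 F [-6.8  0.6  4.2] open 0.0175
r mm 51.3 phi deg 78.8 Frad 0.4 Fresist 6.8
```

>>> {"api": "carry_out", "payload": {
  "commands": [
    [[-0.84,-0.24,0,0],[-0.78,-0.38,0,0]]
  ]
}}

```text
t: 11.97
tool_pos: [0.6355, 0.073, 0.1918]
orientation: [0.246, -3.129, -0.002]
force: [-9.9, 2.7, 6.5]
opening: 0.0174
```

```bash
python3 -c "
from h import *
cr()"
```

```text
t 11.97 tcp [0.6355 0.073  0.1918] inbase mm [25.9 44.4] yaw-err deg -179.94 F [-9.9  2.7  6.5] open 0.0174
r mm 51.4 phi deg 59.8 Frad -1.1 Fresist 10.2
```

>>> {"api": "carry_out", "payload": {
  "commands": [
    [[-0.71,-0.51,0,0],[-0.61,-0.63,0,0]]
  ]
}}

```text
t: 12.13
tool_pos: [0.6503, 0.0642, 0.1917]
orientation: [0.246, -3.129, -0.003]
force: [-10.6, 5.0, 6.0]
opening: 0.0172
```

```bash
python3 -c "
from h import *
cr()"
```

```text
t 12.13 tcp [0.6503 0.0642 0.1917] inbase mm [39.1 33.4] yaw-err deg -179.92 F [-10.6   5.    6. ] open 0.0172
r mm 51.4 phi deg 40.5 Frad -3.1 Fresist 11.3
```

>>> {"api": "carry_out", "payload": {
  "commands": [
    [[-0.49,-0.72,0,0],[-0.35,-0.8,0,0]]
  ]
}}

```text
t: 12.3
tool_pos: [0.6611, 0.051, 0.1917]
orientation: [0.247, -3.129, -0.004]
force: [-7.7, 7.8, 5.7]
opening: 0.0172
```

```bash
python3 -c "
from h import *
cr()"
```

```text
t 12.3 tcp [0.6611 0.051  0.1917] inbase mm [47.7 18.6] yaw-err deg -179.9 F [-7.7  7.8  5.7] open 0.0172
r mm 51.3 phi deg 21.3 Frad -2.7 Fresist 10.7
```

The resistance jumped from 6.8 to 10.2 N between φ 79° and 60°, so first touch is at about φ 68°. The target is φ about 8°, another 13°.

>>> {"api": "carry_out", "payload": {
  "commands": [
    [[-0.21,-0.85,0,0],[-0.03,-0.26,0,0],[0,0,0,0]]
  ]
}}

```text
t: 12.55
tool_pos: [0.6657, 0.0397, 0.1918]
orientation: [0.245, -3.131, -0.004]
force: [-3.9, 5.6, 4.1]
opening: 0.0171
```

>>> {"api": "carry_out", "payload": {
  "commands": [
    [[0,0,0,0],[0,0,0,0],[0,0,0,0]]
  ]
}}

```text
t: 12.8
tool_pos: [0.6656, 0.0397, 0.1918]
orientation: [0.246, -3.131, -0.002]
force: [-3.8, 4.6, 3.9]
opening: 0.0169
```

```bash
python3 -c "
from h import *
cr()"
```

```text
t 12.8 tcp [0.6656 0.0397 0.1918] inbase mm [50.5  6.9] yaw-err deg -179.95 F [-3.8  4.6  3.9] open 0.0169
r mm 50.9 phi deg 7.7 Frad -2.3 Fresist 5.5
```

>>> {"api": "carry_out", "payload": {
  "commands": [
    [[0,0,0,0],[0,0,0,0],[0,0,0,0],[0,0,0,0],[0,0,0,0],[0,0,0,0]]
  ],
  "claw": 4.5
}}

```text
t: 13.3
tool_pos: [0.6661, 0.0385, 0.1915]
orientation: [0.244, -3.132, 0.0]
force: [-0.7, 0.5, 0.5]
opening: 0.0449
```

>>> {"api": "carry_out", "payload": {
  "commands": [
    [[0,0,-1,0],[0,0,-1.5,0],[0,0,-2,0],[0,0,-2,0],[2,0,-2,0],[4,0,0,0],[4,0,0,0],[4,0,0,0],[4,0,0,0],[2,0,0,0],[0,0,0,0],[0,0,0,0]]
  ]
}}

```text
t: 14.3
tool_pos: [0.4685, 0.0075, 0.2781]
orientation: [-0.243, 3.129, -0.001]
force: [0.6, -0.8, 0.7]
opening: 0.045
```

```bash
python3 -c "
from h import *
cr()
for n in('top','scene'): cv2.imwrite(f'pics/{n}7.png',robot.read_camera(n)[:,:,::-1])
a=cv2.imread('pics/scene7.png')[165:255,225:315]
cv2.imwrite('pics/s7.png',cv2.resize(cv2.convertScaleAbs(a,alpha=1.6),None,fx=6,fy=6,interpolation=2))
"
```

```text
t 14.3 tcp [0.4685 0.0075 0.2781] inbase mm [-149.3    5.6] yaw-err deg -180.02 F [ 0.6 -0.8  0.7] open 0.045
r mm 149.4 phi deg 177.9 Frad -0.5 Fresist 0.9
```

View pics/s7.png

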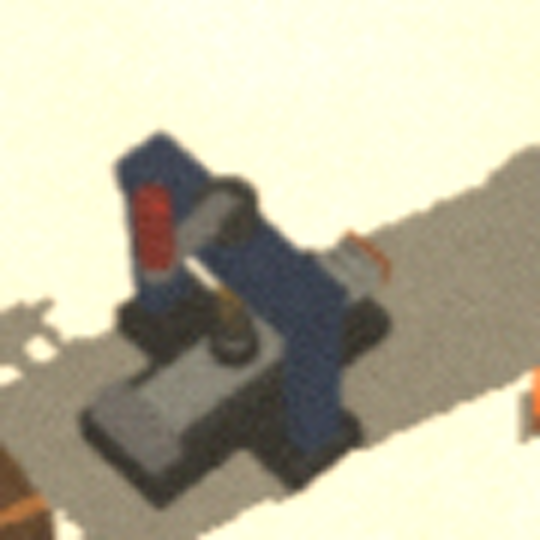

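View pics/scene7.png

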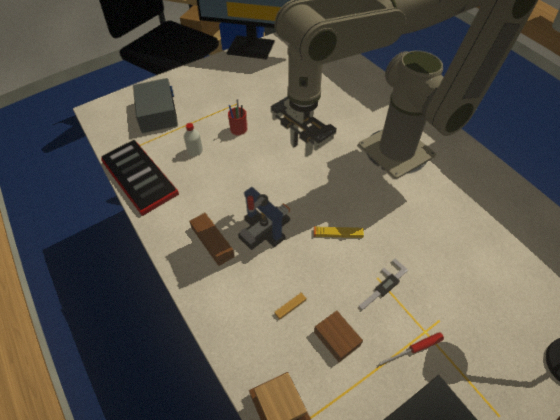

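The pad disc now sits on the bar (enlarged crop: about 235,345, bottom edge at row 365; the model predicts 369 on contact). The bar end is against the stop (about 160,400), and the other things have not moved. Handing in.

```bash
python3 -c "
from plant import robot
print(robot.close_job())"
```

```text
the job is handed in; nothing more can be done
None
```

The bar is home against the stop and held there by the pad. I handed the job in at about 14 s of the 72 s allowed; it reports no verdict.

- **Bar:** I pushed it about 25 mm with the closed fingers until it stopped dead. The force rose to 15 N with no further travel, and the picture shows its end against the stop.
- **Crank:** I gripped the handle and turned it clockwise. Resistance stepped from about 6.8 N to 10.2 N after about 290° of turn, which I took as first touch. I then turned about 60° more, let go and backed away.
- **Last checks:** The final pictures show the pad on the bar, the bar still against the stop and the other things where they were. The wrist force was back near zero.
- **Disagreements:**
    - The pad height read from the image suggested touch about 35° later than the force step did. I went by the force. Even with that error the bar would be snugged by about 25°, still inside the allowed 12° to 120°.
    - My fit of the clamp's position was off by about 1 mm. That put up to 9 N of sideways force on the handle while turning, with no sign of slipping.
    - The pad force itself cannot be measured. From the angle I estimate about 48 N.

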